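Handled mug out of the cup stack and onto its saucer

TASK

Get out the one mug with a handle, which is stuck in the middle of one of the two stacks of cups, and set it down gently, not dropped, in the well of the saucer that its base fits into. Put the cup that stood on top of it back just as gently and squarely on the bottom cup of its stack, leave the other stack as it is, and do not tip any cup or push the other things about.

Things in the scene. Friction and masses are not known exactly. Their poses are not given: they have to be found in the camera images.
- mug: the wanted one: same 66 x 56 mm body and 54 mm base (10 mm high) as the other cups, but with a handle on its own +x side that reaches 62 mm from the axis, 14 to 50 mm above the underside, 8 mm thick. Starts as the middle one of three in the left or the right stack, handle in any direction. Origin: centre of underside, z up. About 0.2 kg
- plain_middle: the middle cup of the other stack: white china stacking cup, no handle, 66 mm diameter, 56 mm high, mouth 59 mm. Its lowest 10 mm are a narrower base (54 mm, bevelled) that drops into the mouth of the cup below until its shoulder rests on the rim: stacked cups stand 46 mm apart. Origin: centre of underside, z up
- left_bottom: bottom cup of the left stack, standing on the counter: white china stacking cup, no handle, 66 mm diameter, 56 mm high, mouth 59 mm. Its lowest 10 mm are a narrower base (54 mm, bevelled) that drops into the mouth of the cup below until its shoulder rests on the rim: stacked cups stand 46 mm apart. Origin: centre of underside, z up
- left_top: top cup of the left stack, identical to left_bottom; origin at the centre of the underside
- right_bottom: bottom cup of the right stack, identical to left_bottom; origin at the centre of the underside
- right_top: top cup of the right stack, identical to left_bottom; origin at the centre of the underside
- large_saucer: the larger white saucer, 128 mm diameter, loose on the counter; round sunk well in its middle 59 mm wide with its floor 6 mm above the counter and a ridge 10 mm above it; rim 17 mm high. A cup base of 54 mm drops into the well. Origin: centre of the underside, z up
- small_saucer: the smaller white saucer, 112 mm diameter, 17 mm high, well only 45 mm wide: the cups' bases do not go into it. It changes places with the large saucer and the bell from run to run. Origin: centre of the underside
- bell: bystander: chrome service bell, 84 mm diameter, 61 mm high; origin at the centre of the underside
- milk_jug: bystander: steel milk jug, 75 x 106 mm, 100 mm high; origin at the centre of the underside, its bounding circle about 60 mm in radius
- price_card: bystander: black price card on a wooden foot, 22 mm along its x, 90 mm along its y, 72 mm high; origin at the centre of the underside
- teaspoon: bystander: steel teaspoon lying on the counter, 132 mm along its x, 26 mm wide; origin at its centre, underside
- drip_tray: fixed: steel drip tray under the beer taps, 142 mm along x, 215 mm along y, 20 mm high; origin at the centre of its underside. The taps hang over it
- till_corner (a point): fixed: the near left top corner of the pulled-out cash drawer, 98 mm above the counter; the till takes up all the counter to the right of it (0.36 m) and beyond it, and the drawer's key sticks out 40 mm toward the robot in the middle of the front. The counter's near edge is at x = 0.34

How it is judged:
By the outcome, as a careful person would: the job done as asked, in the order asked, and still so for the second after the job is handed in, with the robot touching nothing.
It also fails if it takes over 58 s, if anything falls off the work surface, if the arm or the gripper's body presses on something with over 40 N, if the wrist force passes 120 N, or if a joint passes its speed limit or range.

ROBOT

A 6-joint arm with a two-finger parallel gripper is mounted at the origin on a cart in front of the work surface, level with it; the furniture and walls round the work are solid. World frame = base frame: x ahead of the robot, y to its left, z up, the work surface at z = 0. Lengths are in m, angles in rad, forces in N, time in s.
With the tool pointing down it reaches from about 0.35 to 0.975 m from the base axis. Payload 4.9 kg.
Tool frame: the origin (TCP) lies at the very end of the fingers, on their centre line; the grasp point (between the pads) lies 19 mm behind it (ctrl.grasp_offset is the distance from the TCP to the grasp point, in m); z points along the fingers, y is the line along which they close (so a half turn about z gives the same grasp; the last joint's range is limited). The gripper opens to 85 mm and grips with 20 to 120 N. Pads are 22 mm wide; open, the fingers measure 114 mm over their backs; the gripper's body (76 mm by 85 mm) begins 54 mm behind the grasp point. The pads swing forward as they close: fully open they stand 13 mm farther back than shut.
Start: joints at [0.985, 0.053, 1.613, -0, 1.476, -0.119], TCP at [0.281, 0.558, 0.231] pointing down, gripper open.
Joint ranges: [-3.01, 3.01], [-1.01, 2.22], [0.06, 2.58], [-1.02, 4.17], [0.09, 2.62], [-3.14, 3.14]. Speed limits (rad/s): [2.57, 2.57, 3.14, 3.14, 3.14, 3.14].

INTERFACE

Orientations are given as a rotation vector (axis times angle).
In Python, from station import ctrl, optics gives the robot as it stands.
- The arm moves only by the shell command python3 -m handwheel 'ROWS' [OPENING] [FORCE]. ROWS is JSON, a list of rows, each an object of numbers: "tx", "ty", "tz": the shift along the tool's x, y, z in mm; "roll": the turn about the tool's z in rad. A call has 1 to 12 rows; each row shifts and turns the commanded pose from where the row before left it, along the tool's axes as they then stand; what a row does not reach is not made up. A row lasts 1/12 s, in which the tool goes at most 41.7 mm and 7.16 degrees, less where a joint would pass 70% of its speed; a pose out of reach is approached as far as the arm can. A call with a gripper value outside its range is refused whole. OPENING is the finger opening in mm, from 0 to 85.4, set as the call begins (- or left out, the last holds). The fingers move at their own pace and stop on an object; FORCE is the grip in N (left out, the last holds). Time passes only in rows, so rows that do not move let the fingers close. It gives the time, the measured TCP pose, the force, the opening and the grip force at its end, in the units of the state.
- ctrl.get_obs(): the state, without advancing time (a new reading comes with each control period).
- optics.get_image(name): name is "side" or "top" or "wrist"; returns (picture, depth): 420x560x3 uint8, red, green, blue; 420x560 float32, m along the optical axis (not along the pixel's ray), 0 where there is no reading.
- optics.camera_params(name): a dict with "mtx" (3x3 intrinsics, pixels), "extrinsics" (4x4, takes a point from camera to world coordinates); the wrist camera has in their place "tool_from_camera" (4x4, takes a point from camera to tool coordinates, whose origin is the TCP and whose axes are the flange's). Camera axes: x right, y down, z forward; pixel columns grow to the right and rows downward; lengths in m; the calibration is good to about 2 mm. The wrist camera is an equidistant fisheye: a pixel r from the principal point sees the ray r / f radians off the axis. A picture is of the moment at which its call begins: read the wrist's pose just before it. camera_params takes no time and is no camera call.
- ctrl.finish_job(): hands the job in; it is judged then, once.
The state is a dict: "t": time; "q": joint angles; "dq": joint speeds; "effort": joint torques, N m; "tool_pos": TCP position; "tool_rot": TCP orientation; "contact_force": force on the tool from outside, world axes, zero at the start; "wrist_torque": the same for the moment, N m; "opening": finger opening in m; "grip_force": force on a finger pad.
Only numpy, scipy, OpenCV 4.12 (cv2) and the standard library are available. Lean on these libraries where they do the work, as an engineer would, in place of code of your own. Each camera call takes 0.05 s, during which the arm holds its last target. There are 200 camera calls.

## Working session

There is one attempt and no reset: what is moved stays moved. The work goes in short steps, Python scripts to look and compute and a shell command to move; the robot and the scene stay as the last step left them, time stands still between calls to the robot, and variables do not carry over. Pictures are saved under pics/ and viewed, at most 10 in all, crops included, and the job is handed in when it is done.

```bash
ls; mkdir -p pics; python3 - <<'E'
from station import ctrl, optics
import cv2, numpy as np
o=ctrl.get_obs(); print({k:np.round(v,3).tolist() for k,v in o.items()}, ctrl.grasp_offset)
for n in ["side","top","wrist"]:
    im,d=optics.get_image(n); cv2.imwrite(f"pics/{n}0.png",im[:,:,::-1]); np.save(f"pics/{n}0.npy",d)
    print(n,{k:np.round(v,4).tolist() for k,v in optics.camera_params(n).items() if k!='x'})
E
```

```text
pics
{'t': 0.0, 'q': [0.985, 0.053, 1.614, -0.0, 1.476, -0.119], 'dq': [-0.0, 0.001, 0.0, 0.0, 0.001, -0.002], 'effort': [-0.001, -39.369, -37.017, -0.0, 0.007, -0.0], 'tool_pos': [0.281, 0.558, 0.23], 'tool_rot': [-0.726, -3.056, 0.003], 'contact_force': [0.401, -0.594, 0.648], 'wrist_torque': [-0.01, 0.008, 0.02], 'grip_force': 0.0, 'opening': 0.086} 0.0187
side {'mtx': [[453.8819, 0.0, 272.8887], [0.0, 453.8819, 201.0138], [0.0, 0.0, 1.0]], 'extrinsics': [[0.9054, -0.2463, 0.3459, 0.1354], [-0.4242, -0.5611, 0.7108, -0.9303], [0.019, -0.7903, -0.6125, 0.8441], [0.0, 0.0, 0.0, 1.0]]}
top {'mtx': [[400.1537, 0.0, 278.7731], [0.0, 400.1537, 209.7638], [0.0, 0.0, 1.0]], 'extrinsics': [[0.0263, -0.993, 0.1152, 0.4015], [-0.9994, -0.0233, 0.0271, -0.0533], [-0.0243, -0.1159, -0.993, 1.4218], [0.0, 0.0, 0.0, 1.0]]}
wrist {'mtx': [[325.1923, 0.0, 277.1977], [0.0, 325.1923, 208.9432], [0.0, 0.0, 1.0]], 'tool_from_camera': [[-0.0001, -0.9538, -0.3004, 0.0772], [1.0, -0.0006, 0.0015, -0.0006], [-0.0017, -0.3004, 0.9538, -0.1439], [0.0, 0.0, 0.0, 1.0]]}
```

View pics/side0.png

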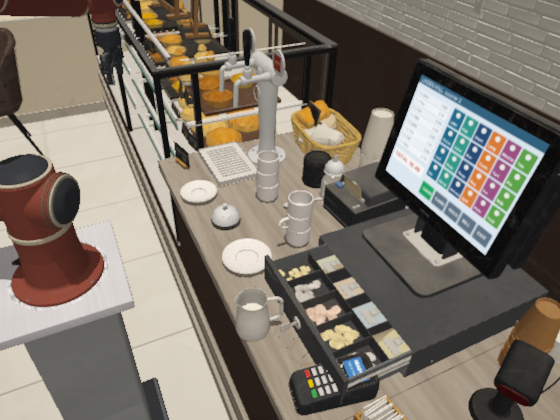

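View pics/top0.png

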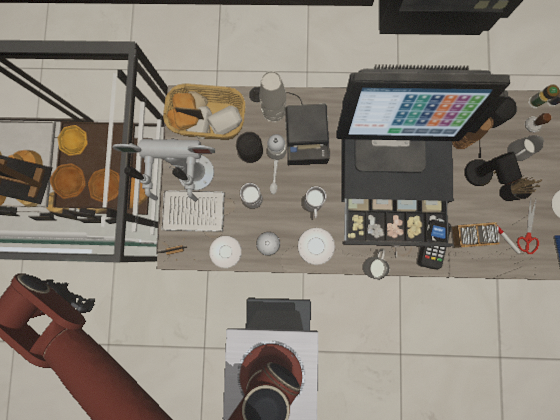

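The side view shows the stacks at about (267,175) and (298,218), and the second has a handle near (284,224). The saucers are at (199,190) and (246,256), and the bell is at (226,215). In the top view the stacks are at (251,195) and (315,198), with the handle at (315,213) on the robot side. The larger saucer is at (316,246), the smaller at (225,251), and the jug at (377,268).

```bash
cat > h.py <<'E'
import numpy as np, cv2
from station import ctrl, optics
def cloud(n,d):
    p=optics.camera_params(n); K=p["mtx"]; v,u=np.mgrid[:420,:560]
    c=np.stack([(u-K[0,2])/K[0,0]*d,(v-K[1,2])/K[1,1]*d,d],-1)
    E=np.array(p["extrinsics"]); w=c@E[:3,:3].T+E[:3,3]; w[d==0]=np.nan; return w
def circ(P):
    A=np.c_[2*P,np.ones(len(P))]; s=np.linalg.lstsq(A,(P**2).sum(1),rcond=None)[0]
    r=np.sqrt(s[2]+s[0]**2+s[1]**2); res=np.std(np.hypot(*(P-s[:2]).T)-r); return np.round([*s[:2],r,res],4)
E
python3 - <<'E'
from h import *
for n in ["top","side"]:
    w=cloud(n,np.load(f"pics/{n}0.npy"))
    np.save(f"pics/{n}w.npy",w)
    im=cv2.imread(f"pics/{n}0.png")
    x,y,z=w[...,0],w[...,1],w[...,2]
    m=((x>.3)&(x<.8)&(y>-.5)&(y<.45)&(z>.008)&(z<.4)).astype(np.uint8)
    k,l,s,c=cv2.connectedComponentsWithStats(m)
    for i in range(1,k):
        if s[i,4]<25: continue
        q=w[l==i]; print(n,c[i].round(),s[i].tolist(),"min",q.min(0).round(3),"max",q.max(0).round(3))
    t=(x>.35)&(x<.8)&(y>-.5)&(y<.4)&(abs(z)<.006); print("table z",np.median(z[t]),t.sum())
E
```

```text
top [385. 174.] [336, 111, 122, 147, 11543] min [ 0.409 -0.5    0.009] max [ 0.8   -0.19   0.371]
top [167. 186.] [109, 115, 115, 148, 6128] min [0.374 0.153 0.008] max [0.799 0.45  0.4  ]
top [299. 150.] [267, 136, 63, 29, 1518] min [ 0.726 -0.183  0.008] max [0.8   0.032 0.158]
top [249. 149.] [236, 138, 27, 24, 519] min [0.737 0.049 0.009] max [0.8   0.137 0.101]
top [274. 173.] [273, 164, 4, 20, 36] min [ 0.661 -0.001  0.008] max [0.731 0.01  0.015]
top [251. 195.] [240, 182, 23, 26, 432] min [0.57  0.045 0.008] max [0.664 0.109 0.154]
top [314. 199.] [304, 186, 22, 32, 444] min [ 0.535 -0.178  0.009] max [ 0.654 -0.102  0.155]
top [316. 246.] [298, 227, 36, 38, 869] min [ 0.377 -0.208  0.008] max [ 0.507 -0.085  0.024]
top [267. 243.] [256, 231, 25, 24, 437] min [ 0.408 -0.022  0.008] max [0.489 0.062 0.067]
top [225. 251.] [209, 235, 33, 33, 688] min [0.359 0.115 0.008] max [0.471 0.227 0.025]
top [172. 249.] [156, 245, 31, 10, 134] min [0.399 0.309 0.008] max [0.432 0.398 0.081]
top [376. 266.] [363, 249, 27, 31, 517] min [ 0.336 -0.386  0.008] max [ 0.436 -0.311  0.109]
table z 0.0013141404949337243 14654
side [239. 116.] [150, 31, 137, 170, 7105] min [0.374 0.04  0.008] max [0.782 0.449 0.4  ]
side [433. 186.] [374, 120, 122, 136, 7874] min [ 0.768 -0.5    0.198] max [ 0.8   -0.192  0.367]
side [181. 156.] [173, 142, 17, 27, 258] min [0.399 0.304 0.008] max [0.433 0.394 0.075]
side [338. 270.] [222, 150, 237, 215, 21275] min [ 0.336 -0.5    0.008] max [0.8   0.133 0.153]
side [198. 191.] [180, 181, 37, 22, 524] min [0.359 0.112 0.008] max [0.47  0.23  0.021]
side [298. 218.] [278, 191, 36, 55, 1351] min [ 0.536 -0.173  0.009] max [ 0.63  -0.003  0.15 ]
side [225. 216.] [211, 204, 29, 25, 531] min [ 0.407 -0.024  0.008] max [0.485 0.059 0.061]
table z -0.00021271031095027038 12737
```

```bash
python3 - <<'E'
from h import *
for n in ["top","side"]:
    w=np.load(f"pics/{n}w.npy"); x,y,z=np.moveaxis(w,-1,0)
    for nm,cx,cy,zt,R in [("L",.62,.077,.148,.036),("R",.60,-.14,.148,.036),("large",.442,-.146,.017,.07),("small",.415,.171,.017,.062)]:
        near=np.hypot(x-cx,y-cy)<R+.006
        q=w[near&(abs(z-zt)<(.005 if zt>.1 else .004))]
        print(n,nm,len(q),"circ",circ(q[:,:2]),"bbox ctr",((q.min(0)+q.max(0))/2)[:2].round(4),"size",(q.max(0)-q.min(0))[:2].round(4), "z",np.median(q[:,2]).round(4))
        if zt>.1:
            q=w[near&(z>.015)&(z<.14)]; q=q[np.hypot(q[:,0]-cx,q[:,1]-cy)>.026]; print("   wall",len(q),circ(q[:,:2]))
            for a,b in [(.02,.048),(.06,.098),(.105,.14)]:
                s=q[(q[:,2]>a)&(q[:,2]<b)]; 
                if len(s)>20: print("     ",a,len(s),circ(s[:,:2]))
    q=w[(np.hypot(x-.6,y+.14)<.075)&(np.hypot(x-.6,y+.14)>.040)&(z>.05)&(z<.11)]
    print("handle",len(q),q.mean(0).round(4) if len(q) else "", q.min(0).round(3),q.max(0).round(3))
    # milk jug & bell
    for nm,x0,x1,y0,y1 in [("jug",.33,.45,-.40,-.30),("bell",.4,.5,-.03,.07)]:
        q=w[(x>x0)&(x<x1)&(y>y0)&(y<y1)&(z>.012)]; print(nm,q.min(0).round(3),q.max(0).round(3))
E
```

```text
top L 48 circ [0.6044 0.078  0.0306 0.001 ] bbox ctr [0.6102 0.0777] size [0.0491 0.0622] z 0.1487
   wall 107 [0.6122 0.0756 0.0289 0.0045]
      0.105 77 [0.6114 0.078  0.0271 0.0042]
top R 70 circ [ 0.5971 -0.1347  0.0309  0.0012] bbox ctr [ 0.5969 -0.1351] size [0.0649 0.0612] z 0.1482
   wall 132 [ 0.5943 -0.1351  0.0304  0.0032]
      0.06 27 [ 0.5952 -0.1344  0.0324  0.0008]
      0.105 70 [ 0.5959 -0.1367  0.03    0.0034]
top large 486 circ [ 0.4418 -0.1463  0.0521  0.0096] bbox ctr [ 0.4423 -0.1465] size [0.1224 0.1226] z 0.0159
top small 377 circ [0.4141 0.1706 0.0449 0.0091] bbox ctr [0.4132 0.1712] size [0.1084 0.1097] z 0.0159
handle 25 [ 0.5493 -0.1365  0.0921] [ 0.535 -0.142  0.068] [ 0.576 -0.108  0.102]
jug [ 0.336 -0.398  0.012] [ 0.45  -0.304  0.109]
bell [ 0.408 -0.019  0.014] [0.485 0.062 0.067]
side L 57 circ [0.605  0.0758 0.0303 0.0019] bbox ctr [0.6095 0.0768] size [0.0525 0.0695] z 0.1455
   wall 436 [0.6068 0.0758 0.031  0.0019]
      0.02 73 [0.6057 0.0611 0.0181 0.0019]
      0.06 108 [0.6048 0.0629 0.0186 0.002 ]
      0.105 188 [0.6072 0.0757 0.0313 0.0019]
side R 109 circ [ 0.5974 -0.1378  0.0309  0.0015] bbox ctr [ 0.5973 -0.1364] size [0.0645 0.066 ] z 0.146
   wall 1099 [ 0.5966 -0.1376  0.0312  0.0016]
      0.02 192 [ 0.5968 -0.1368  0.0318  0.0013]
      0.06 268 [ 0.5962 -0.136   0.0324  0.0015]
      0.105 480 [ 0.5975 -0.138   0.0311  0.0015]
side large 345 circ [ 0.4429 -0.1489  0.0577  0.0057] bbox ctr [ 0.4422 -0.1482] size [0.1265 0.1302] z 0.0146
side small 198 circ [0.4142 0.1679 0.0498 0.006 ] bbox ctr [0.4143 0.1694] size [0.1113 0.1141] z 0.0146
handle 60 [ 0.5464 -0.1422  0.0828] [ 0.536 -0.148  0.064] [ 0.56  -0.137  0.097]
jug [ 0.336 -0.4    0.012] [ 0.45  -0.3    0.103]
bell [ 0.408 -0.021  0.012] [0.485 0.059 0.061]
```

The mug is in the right stack at about (0.597, -0.137), with its handle toward -x. The large saucer is at (0.442, -0.147). Before moving, I'll check for tall obstacles, the drawer edge, and free room to park the top cup.

```bash
cat >> h.py <<'E'
from scipy.spatial.transform import Rotation as Ro
def go(x,y,z,az=None,o=None):
    """print tool-axis shift (mm) to the TCP target and the roll taking tool y to azimuth az (deg, mod 180)"""
    o=o or ctrl.get_obs(); R=Ro.from_rotvec(o["tool_rot"]).as_matrix()
    a=np.degrees(np.arctan2(R[1,1],R[0,1])); d=R.T@(np.array([x,y,z])-o["tool_pos"])*1000
    roll=None if az is None else np.round(-np.radians((az-a+90)%180-90),3)
    print("at",np.round(o["tool_pos"],4),"az",a.round(2),"shift",d.round(1),"roll",roll,"tilt",np.degrees(np.arccos(-R[2,2])).round(2),"t",round(o["t"],2))
E
python3 - <<'E'
from h import *
w=np.concatenate([np.load(f"pics/{n}w.npy").reshape(-1,3) for n in ["top","side"]])
w=w[~np.isnan(w).any(1)]
xs=np.arange(.25,.85,.05); ys=np.arange(.65,-.45,-.05)
print("max z (cm); cols x",xs.round(2))
for yy in ys:
    r=[]
    for xx in xs:
        q=w[(abs(w[:,0]-xx)<=.025)&(abs(w[:,1]-yy)<=.025),2]; r.append("%4d"%round(100*q.max()) if len(q) else "   .")
    print("%6.2f"%yy,"".join(r))
q=w[(w[:,2]>.08)&(w[:,2]<.11)&(w[:,0]>.44)&(w[:,0]<.75)&(w[:,1]<-.175)&(w[:,1]>-.3)]
for a in np.arange(.44,.75,.03):
    s=q[(q[:,0]>=a)&(q[:,0]<a+.03)]; print(round(a,2),len(s), s[:,1].max().round(3) if len(s) else "", s[:,0].min().round(3) if len(s) else "")
go(.36,.2,.3,90)
E
```

```text
max z (cm); cols x [0.25 0.3  0.35 0.4  0.45 0.5  0.55 0.6  0.65 0.7  0.75 0.8 ]
  0.65  -93 -93  31  31  31  14  33  49  32  14  14  14
  0.60  -92  54  31  31  31  14  14  14  31  12  10  10
  0.55   56  56  55  31  31  -8  13  14  14  13  10  10
  0.50   53  56  55  31  31  31  31  31  31  31  31  31
  0.45   57  56  31  31  31  32  31  31  31  39  31  31
  0.40   56 -92  31  31  31  32  31  31  31  41  31  31
  0.35  -92 -93   1   8   2   3  32  46  33  40   1  10
  0.30  -92 -92   1   8   8   3   3   3  34  35  32  11
  0.25  -93 -93   1   2   1   3  32  46  34  38  24  10
  0.20  -93 -92   2   2   3   3  32  46  33  41   1  11
  0.15  -92 -93   2   2   2   1   1   1   1  41  10  10
  0.10  -92 -93   1   2   2   1  15  15  15   1  10  10
  0.05  -93 -92   1   4   6   3  15  15  15   1  10  11
 -0.00  -93 -93   1   5   7   4   1   1   2   1  14  15
 -0.05  -92 -93   1   1   1   1   1   1   1   1  13  13
 -0.10  -92 -92   1   2   2   2  15  15  15   1  16  13
 -0.15  -92 -93   1   2   2   2  15  15  15   1  16  13
 -0.20  -93 -93   1   2   2   2   1   1   1   1  24  49
 -0.25  -93 -92   1   1  10   9   9  11  11  12  25  50
 -0.30  -92 -93  10  10  10   7   8  11  11  12  24  50
 -0.35  -93 -93  10  11  10   6   8  11  11  12  25  50
 -0.40  -93 -93  10  11  10   7   8  10  11  12  25  49
0.44 198 -0.238 0.447
0.47 6 -0.246 0.478
0.5 1 -0.246 0.505
0.53 5 -0.245 0.531
0.56 4 -0.246 0.568
0.59 296 -0.232 0.598
0.62 412 -0.233 0.62
0.65 405 -0.232 0.65
0.68 378 -0.232 0.68
0.71 290 -0.175 0.71
0.74 118 -0.175 0.74
at [0.281  0.5577 0.2303] az 63.26 shift [-231.5 -284.   -69.3] roll -0.467 tilt 0.09 t 0.15
```

```bash
R='{"tx":-15.6,"ty":-26.6}'; python3 -m handwheel '[{"tx":-15.6,"ty":-26.6},{"tx":-15.6,"ty":-26.6},{"tx":-15.6,"ty":-26.6},{"tx":-15.6,"ty":-26.6},{"tx":-15.6,"ty":-26.6},{"tx":-15.6,"ty":-26.6},{"tx":-15.6,"ty":-26.6},{"tx":-15.6,"ty":-26.6},{"tx":-15.6,"ty":-26.6},{"tx":-15.6,"ty":-26.6},{"roll":-0.12},{"roll":-0.12}]' 85; python3 -m handwheel '[{"roll":-0.12},{"roll":-0.107},{}]'; python3 -c "
from h import *
go(.45,-.1,.23,90)"
```

```text
at [0.281  0.5577 0.2303] az 63.26 shift [-446.9 -511.3    1.1] roll -0.467 tilt 0.09 t 0.15$[0]: bad value
$[0]: bad value
```

```bash
python3 -m handwheel '[{"tx":-15.6,"ty":-26.6,"tz":0,"roll":0},{"tx":-15.6,"ty":-26.6,"tz":0,"roll":0},{"tx":-15.6,"ty":-26.6,"tz":0,"roll":0},{"tx":-15.6,"ty":-26.6,"tz":0,"roll":0},{"tx":-15.6,"ty":-26.6,"tz":0,"roll":0},{"tx":-15.6,"ty":-26.6,"tz":0,"roll":0},{"tx":-15.6,"ty":-26.6,"tz":0,"roll":0},{"tx":-15.6,"ty":-26.6,"tz":0,"roll":0},{"tx":-15.6,"ty":-26.6,"tz":0,"roll":0},{"tx":-15.6,"ty":-26.6,"tz":0,"roll":0},{"tx":0,"ty":0,"tz":0,"roll":-0.12},{"tx":0,"ty":0,"tz":0,"roll":-0.12}]' 85; python3 -c "
from h import *
go(.45,-.1,.23,90)"
```

```text
t: 1.15
tool_pos: [0.301, 0.249, 0.2312]
tool_rot: [0.352, 3.121, 0.001]
contact_force: [-0.7, -0.8, 0.7]
opening: 0.0846
grip_force: 0.0
at [0.301  0.249  0.2312] az 77.15 shift [-222.9 -307.1    1.2] roll -0.224 tilt 0.05 t 1.15
```

```bash
python3 -m handwheel '[{"tx":0,"ty":0,"tz":0,"roll":-0.112},{"tx":0,"ty":0,"tz":0,"roll":-0.112},{"tx":-14.9,"ty":-34.9,"tz":0,"roll":0},{"tx":-14.9,"ty":-34.9,"tz":0,"roll":0},{"tx":-14.9,"ty":-34.9,"tz":0,"roll":0},{"tx":-14.9,"ty":-34.9,"tz":0,"roll":0},{"tx":-14.9,"ty":-34.9,"tz":0,"roll":0},{"tx":-14.9,"ty":-34.9,"tz":0,"roll":0},{"tx":-14.9,"ty":-34.9,"tz":0,"roll":0},{"tx":-14.9,"ty":-34.9,"tz":0,"roll":0},{"tx":-14.9,"ty":-34.9,"tz":0,"roll":0},{"tx":-14.9,"ty":-34.9,"tz":0,"roll":0}]'; python3 -c "
from h import *
go(.597,-.137,.22,90)"
```

```text
t: 2.15
tool_pos: [0.449, -0.1011, 0.2311]
tool_rot: [0.006, 3.141, 0.0]
contact_force: [-0.4, 1.1, 0.4]
opening: 0.0853
grip_force: 0.0
at [ 0.449  -0.1011  0.2311] az 89.8 shift [-148.1  -35.4   11.1] roll -0.004 tilt 0.01 t 2.15
```

```bash
python3 -m handwheel '[{"tx":-29.6,"ty":-7.1,"tz":0,"roll":-0.004},{"tx":-29.6,"ty":-7.1,"tz":0,"roll":0},{"tx":-29.6,"ty":-7.1,"tz":0,"roll":0},{"tx":-29.6,"ty":-7.1,"tz":0,"roll":0},{"tx":-29.6,"ty":-7,"tz":0,"roll":0},{"tx":0,"ty":0,"tz":10,"roll":0},{"tx":0,"ty":0,"tz":0,"roll":0},{"tx":0,"ty":0,"tz":0,"roll":0}]'; cat >> h.py <<'E'
def wrist(name):
    o=ctrl.get_obs(); im,d=optics.get_image("wrist"); p=optics.camera_params("wrist"); K=np.array(p["mtx"])
    v,u=np.mgrid[:420,:560]; a,b=u-K[0,2],v-K[1,2]; r=np.hypot(a,b)+1e-9; t=r/K[0,0]
    c=np.stack([np.tan(t)*a/r*d,np.tan(t)*b/r*d,d],-1); T=np.array(p["tool_from_camera"])
    R=Ro.from_rotvec(o["tool_rot"]).as_matrix(); w=(c@T[:3,:3].T+T[:3,3])@R.T+o["tool_pos"]; w[d==0]=np.nan
    cv2.imwrite(f"pics/{name}.png",im[:,:,::-1]); np.save(f"pics/{name}w.npy",w); return im,w
def ring(w,cx,cy,zt,R,dz=.004):
    """rim points near (cx,cy) at height zt: outer-edge circle fit by azimuth bins"""
    x,y,z=np.moveaxis(w,-1,0); q=w[(np.hypot(x-cx,y-cy)<R+.008)&(abs(z-zt)<dz)]
    k=(np.degrees(np.arctan2(q[:,1]-cy,q[:,0]-cx))//10).astype(int); rr=np.hypot(q[:,0]-cx,q[:,1]-cy)
    P=np.array([q[k==i][np.argmax(rr[k==i])] for i in np.unique(k)]) ; Q=np.array([q[k==i][np.argmin(rr[k==i])] for i in np.unique(k)])
    print("n",len(q),"z",np.median(q[:,2]).round(4),"outer",circ(P[:,:2]),"inner",circ(Q[:,:2]),"bins",len(P))
E
python3 - <<'E'
from h import *
im,w=wrist("wr1"); go(.597,-.137,.22,90)
ring(w,.597,-.137,.148,.033); ring(w,.442,-.147,.015,.064)
E
```

```text
t: 2.82
tool_pos: [0.5957, -0.1339, 0.2196]
tool_rot: [0.002, -3.138, -0.002]
contact_force: [0.0, -0.1, -0.2]
opening: 0.0852
grip_force: 0.0
at [ 0.5957 -0.134   0.2206] az 90.07 shift [-1.3 -3.1  0.6] roll 0.001 tilt 0.11 t 2.87
n 1444 z 0.1485 outer [ 5.988e-01 -1.346e-01  3.260e-02  3.000e-04] inner [ 5.986e-01 -1.346e-01  2.920e-02  2.000e-04] bins 36
n 6894 z 0.0134 outer [ 0.447  -0.146   0.0619  0.0033] inner [ 4.438e-01 -1.462e-01  2.980e-02  4.000e-04] bins 36
```

View pics/wr1.png

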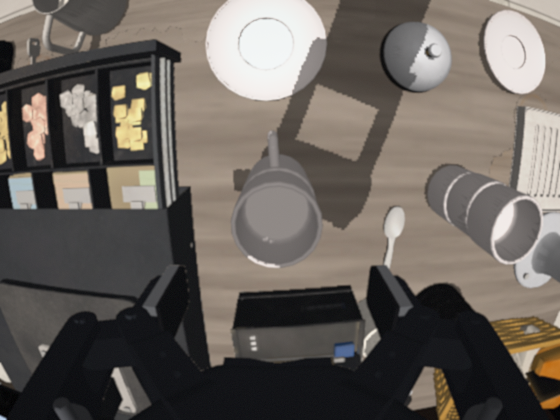

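The wrist view shows the rim ring centred at about (277,220), between the fingers (columns 185 and 370). The handle points straight to the robot at (273,150), and the large saucer's well is at (267,43). The ring fit gives the right size (65 mm outer, 58 mm inner) and a centre of (0.5987, -0.1346).

```bash
python3 -m handwheel '[{"tx":-2.7,"ty":-0.6,"tz":10,"roll":0},{"tx":0,"ty":0,"tz":25,"roll":0},{"tx":0,"ty":0,"tz":25,"roll":0},{"tx":0,"ty":0,"tz":25,"roll":0},{"tx":0,"ty":0,"tz":15,"roll":0},{"tx":0,"ty":0,"tz":10,"roll":0},{"tx":0,"ty":0,"tz":0,"roll":0}]' 85 && python3 -m handwheel '[{"tx":0,"ty":0,"tz":0,"roll":0},{"tx":0,"ty":0,"tz":0,"roll":0},{"tx":0,"ty":0,"tz":0,"roll":0},{"tx":0,"ty":0,"tz":0,"roll":0}]' 69 25; python3 -c "
from h import *
go(.5985,-.1346,.110,90); print(ctrl.get_obs()['opening'])
im,w=wrist('wr2'); ring(w,.5985,-.1346,.148,.033)"
```

```text
t: 3.45
tool_pos: [0.5975, -0.1342, 0.1085]
tool_rot: [0.002, -3.137, -0.002]
contact_force: [0.2, 1.0, -0.3]
opening: 0.0851
grip_force: 0.0
t: 3.78
tool_pos: [0.6005, -0.1353, 0.113]
tool_rot: [-0.002, 3.139, -0.001]
contact_force: [1.4, -0.0, -0.9]
opening: 0.0689
grip_force: 0.0
at [ 0.6005 -0.1353  0.113 ] az 90.07 shift [2.  0.7 3. ] roll 0.001 tilt 0.16 t 3.78
0.06894439546321739
n 5332 z 0.1483 outer [ 0.5979 -0.135   0.0336  0.0023] inner [ 5.984e-01 -1.347e-01  2.870e-02  2.000e-04] bins 36
```

View pics/wr2.png

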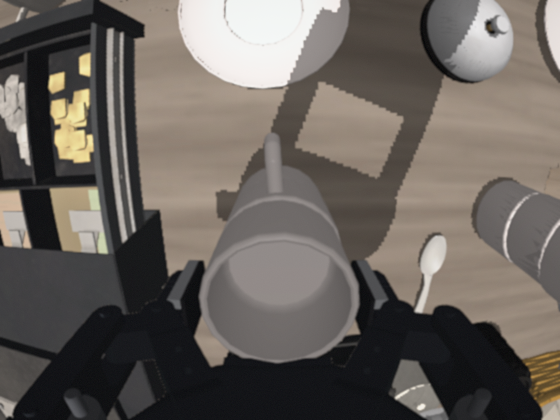

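The pads stand symmetrically at each side of the top cup (columns 200 and 360, cup centre 280). I'll close and lift.

```bash
python3 -m handwheel '[{"tx":0,"ty":0,"tz":0,"roll":0},{"tx":0,"ty":0,"tz":0,"roll":0},{"tx":0,"ty":0,"tz":0,"roll":0},{"tx":0,"ty":0,"tz":0,"roll":0},{"tx":0,"ty":0,"tz":0,"roll":0}]' 60 30 && python3 -m handwheel '[{"tx":0,"ty":0,"tz":-5,"roll":0},{"tx":0,"ty":0,"tz":-5,"roll":0},{"tx":0,"ty":0,"tz":-5,"roll":0},{"tx":0,"ty":0,"tz":-5,"roll":0},{"tx":0,"ty":0,"tz":-10,"roll":0},{"tx":0,"ty":0,"tz":-20,"roll":0},{"tx":0,"ty":0,"tz":0,"roll":0},{"tx":0,"ty":0,"tz":0,"roll":0}]'; python3 - <<'E'
from h import *
im,w=wrist("wr3"); o=ctrl.get_obs(); go(.53,-.03,.16,90)
x,y,z=np.moveaxis(w,-1,0)
ring(w,.5985,-.1346,.198,.033,.006)
for nm in ["top","side"]:
    im,d=optics.get_image(nm); cv2.imwrite(f"pics/{nm}1.png",im[:,:,::-1])
    w=cloud(nm,d); np.save(f"pics/{nm}1w.npy",w)
cv2.imwrite("pics/side1c.png",cv2.resize(cv2.imread("pics/side1.png")[120:280,180:400],None,fx=3,fy=3))
E
```

```text
t: 4.25
tool_pos: [0.6005, -0.1352, 0.1129]
tool_rot: [-0.002, 3.139, -0.001]
contact_force: [-1.2, 1.5, 5.7]
opening: 0.0662
grip_force: 33.7
t: 4.92
tool_pos: [0.6007, -0.1354, 0.1633]
tool_rot: [-0.002, 3.138, -0.002]
contact_force: [0.2, -0.1, -2.9]
opening: 0.0661
grip_force: 34.3
at [ 0.5999 -0.1351  0.1618] az 90.07 shift [ 69.7 105.2   1.6] roll 0.001 tilt 0.07 t 4.97
n 6413 z 0.1983 outer [ 0.5983 -0.1356  0.0334  0.0021] inner [ 5.987e-01 -1.357e-01  2.870e-02  2.000e-04] bins 36
```

View pics/side1c.png

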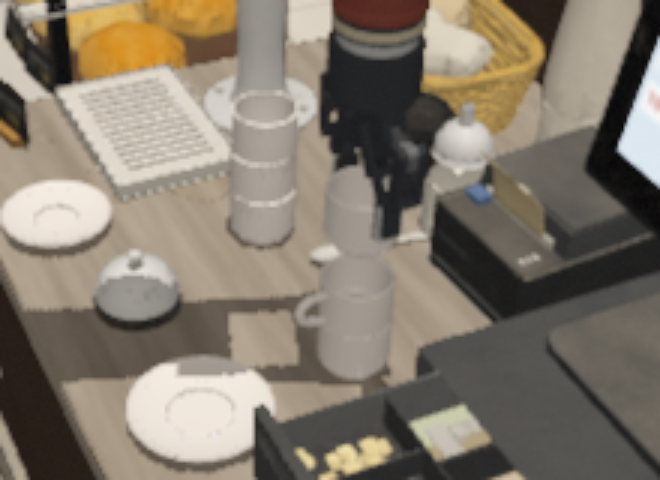

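The top cup is lifted clean with the mug left standing below it; the handle is at (312,308) in the crop. I'll park the cup on free counter near (0.545, -0.025).

```bash
python3 -m handwheel '[{"tx":0,"ty":10,"tz":0,"roll":0},{"tx":5,"ty":20,"tz":0,"roll":0},{"tx":15,"ty":25,"tz":0,"roll":0},{"tx":15,"ty":25,"tz":0,"roll":0},{"tx":15,"ty":20,"tz":0,"roll":0},{"tx":5,"ty":10,"tz":10,"roll":0},{"tx":0,"ty":0,"tz":25,"roll":0},{"tx":0,"ty":0,"tz":30,"roll":0},{"tx":0,"ty":0,"tz":30,"roll":0},{"tx":0,"ty":0,"tz":20,"roll":0},{"tx":0,"ty":0,"tz":10,"roll":0},{"tx":0,"ty":0,"tz":5,"roll":0}]' && python3 -m handwheel '[{"tx":0,"ty":0,"tz":3,"roll":0},{"tx":0,"ty":0,"tz":2,"roll":0},{"tx":0,"ty":0,"tz":1,"roll":0},{"tx":0,"ty":0,"tz":0,"roll":0},{"tx":0,"ty":0,"tz":0,"roll":0}]'; python3 -c "
from h import *
im,w=wrist('wr4'); o=ctrl.get_obs(); go(o['tool_pos'][0],o['tool_pos'][1],.0205,90); ring(w,.544,-.025,.062,.033,.008)"
```

```text
t: 6.07
tool_pos: [0.5426, -0.0245, 0.0283]
tool_rot: [0.002, -3.137, -0.001]
contact_force: [0.8, -0.2, -2.1]
opening: 0.0664
grip_force: 34.4
t: 6.48
tool_pos: [0.5454, -0.0252, 0.0265]
tool_rot: [-0.002, 3.139, -0.001]
contact_force: [-0.8, 0.2, -2.0]
opening: 0.0664
grip_force: 34.5
at [ 0.5452 -0.0252  0.0263] az 90.07 shift [0.  0.  5.8] roll 0.001 tilt 0.11 t 6.53
n 7187 z 0.0614 outer [ 0.5431 -0.0254  0.0336  0.0021] inner [ 5.434e-01 -2.540e-02  2.870e-02  2.000e-04] bins 36
```

```bash
python3 -m handwheel '[{"tx":0,"ty":0,"tz":2,"roll":0},{"tx":0,"ty":0,"tz":1,"roll":0},{"tx":0,"ty":0,"tz":1,"roll":0},{"tx":0,"ty":0,"tz":0.5,"roll":0},{"tx":0,"ty":0,"tz":0,"roll":0}]' && python3 -m handwheel '[{"tx":0,"ty":0,"tz":0.4,"roll":0},{"tx":0,"ty":0,"tz":0.3,"roll":0},{"tx":0,"ty":0,"tz":0.3,"roll":0},{"tx":0,"ty":0,"tz":0,"roll":0},{"tx":0,"ty":0,"tz":0,"roll":0}]'
```

```text
t: 6.95
tool_pos: [0.5445, -0.0251, 0.0211]
tool_rot: [0.002, -3.141, 0.0]
contact_force: [-1.8, 0.7, 0.8]
opening: 0.0664
grip_force: 34.6
t: 7.37
tool_pos: [0.5447, -0.0251, 0.0211]
tool_rot: [0.002, -3.141, 0.0]
contact_force: [-4.4, 1.1, 7.6]
opening: 0.0666
grip_force: 35.2
```

```bash
python3 -m handwheel '[{"tx":0,"ty":0,"tz":-0.5,"roll":0},{"tx":0,"ty":0,"tz":0,"roll":0},{"tx":0,"ty":0,"tz":0,"roll":0}]' 69 && python3 -m handwheel '[{"tx":0,"ty":0,"tz":0,"roll":0},{"tx":0,"ty":0,"tz":0,"roll":0},{"tx":0,"ty":0,"tz":0,"roll":0},{"tx":0,"ty":0,"tz":-10,"roll":0},{"tx":0,"ty":0,"tz":-20,"roll":0},{"tx":0,"ty":0,"tz":-30,"roll":0},{"tx":0,"ty":0,"tz":-40,"roll":0},{"tx":0,"ty":0,"tz":-40,"roll":0},{"tx":0,"ty":0,"tz":-15,"roll":0},{"tx":0,"ty":0,"tz":0,"roll":0},{"tx":0,"ty":0,"tz":0,"roll":0}]' 85; python3 - <<'E'
from h import *
im,w=wrist("wr5"); go(.5985,-.1346,.17,90)
ring(w,.544,-.025,.056,.033); ring(w,.5985,-.1346,.102,.033); ring(w,.442,-.147,.009,.028,.003)
x,y,z=np.moveaxis(w,-1,0); q=w[(np.hypot(x-.5985,y+.135)>.038)&(np.hypot(x-.5985,y+.135)<.07)&(z>.075)&(z<.1)&(y<-.1)&(x<.58)]
print("handle",len(q),q.mean(0).round(4),q.min(0).round(3),q.max(0).round(3))
E
```

```text
t: 7.62
tool_pos: [0.5447, -0.0251, 0.0203]
tool_rot: [-0.002, 3.141, -0.0]
contact_force: [-0.7, -0.1, 0.2]
opening: 0.0691
grip_force: 0.0
t: 8.53
tool_pos: [0.5453, -0.0252, 0.1773]
tool_rot: [-0.002, 3.138, -0.001]
contact_force: [-0.7, 0.4, -0.2]
opening: 0.0849
grip_force: 0.0
at [ 0.5441 -0.025   0.1751] az 90.07 shift [ -54.2 -109.7    5.1] roll 0.001 tilt 0.02 t 8.58
n 1010 z 0.0566 outer [ 5.433e-01 -2.470e-02  3.240e-02  3.000e-04] inner [ 5.434e-01 -2.460e-02  2.900e-02  2.000e-04] bins 36
n 711 z 0.102 outer [ 0.5959 -0.1334  0.0327  0.0013] inner [ 5.969e-01 -1.333e-01  2.910e-02  4.000e-04] bins 22
n 3441 z 0.0077 outer [ 4.421e-01 -1.470e-01  3.580e-02  2.000e-04] inner [ 0.4425 -0.1478  0.0033  0.0014] bins 36
handle 389 [ 0.5466 -0.1363  0.0917] [ 0.536 -0.142  0.075] [ 0.561 -0.132  0.098]
```

```bash
python3 -m handwheel '[{"tx":-5,"ty":-10,"tz":0,"roll":0},{"tx":-12,"ty":-25,"tz":0,"roll":0},{"tx":-15,"ty":-30,"tz":0,"roll":0},{"tx":-15,"ty":-30,"tz":0,"roll":0},{"tx":-6,"ty":-14,"tz":0,"roll":0},{"tx":0,"ty":0,"tz":0,"roll":0},{"tx":0,"ty":0,"tz":0,"roll":0}]'; python3 - <<'E'
from h import *
im,w=wrist("wr6"); go(.598,-.134,.066,90)
ring(w,.598,-.134,.102,.033); ring(w,.442,-.147,.009,.028,.003)
o=ctrl.get_obs();R=Ro.from_rotvec(o["tool_rot"]).as_matrix();print((R.T@(np.array([.598,-.134,.066])-o["tool_pos"])).round(4))
E
```

```text
t: 9.17
tool_pos: [0.5967, -0.1344, 0.1732]
tool_rot: [-0.001, -3.138, -0.003]
contact_force: [0.2, 0.2, 0.5]
opening: 0.085
grip_force: 0.0
at [ 0.5967 -0.1336  0.1736] az 90.05 shift [ -1.7  -0.6 107.6] roll 0.001 tilt 0.19 t 9.22
n 1528 z 0.1025 outer [ 0.5966 -0.1341  0.0328  0.0012] inner [ 5.971e-01 -1.340e-01  2.900e-02  2.000e-04] bins 36
n 3860 z 0.0077 outer [ 0.4429 -0.147   0.0354  0.001 ] inner [ 0.4422 -0.1468  0.003   0.0012] bins 36
[-0.0017 -0.0006  0.1076]
```

```bash
python3 -m handwheel '[{"tx":0,"ty":-0.3,"tz":15,"roll":0},{"tx":0,"ty":0,"tz":25,"roll":0},{"tx":0,"ty":0,"tz":25,"roll":0},{"tx":0,"ty":0,"tz":20,"roll":0},{"tx":0,"ty":0,"tz":12,"roll":0},{"tx":0,"ty":0,"tz":7,"roll":0},{"tx":0,"ty":0,"tz":3,"roll":0},{"tx":0,"ty":0,"tz":0,"roll":0}]' && python3 -m handwheel '[{"tx":0,"ty":0,"tz":0,"roll":0},{"tx":0,"ty":0,"tz":0,"roll":0},{"tx":0,"ty":0,"tz":0,"roll":0},{"tx":0,"ty":0,"tz":0,"roll":0}]' 69; python3 -c "
from h import *
im,w=wrist('wr7'); go(.597,-.134,.066,90); ring(w,.597,-.134,.102,.033)"
```

```text
t: 9.88
tool_pos: [0.5976, -0.1339, 0.0683]
tool_rot: [0.003, -3.141, -0.0]
contact_force: [0.3, -0.4, 0.3]
opening: 0.085
grip_force: 0.0
t: 10.22
tool_pos: [0.5984, -0.1344, 0.0695]
tool_rot: [-0.002, 3.14, -0.0]
contact_force: [0.3, 1.5, 1.9]
opening: 0.0693
grip_force: 0.4
at [ 0.5982 -0.1344  0.0693] az 90.07 shift [1.2 0.4 3.3] roll 0.001 tilt 0.1 t 10.27
n 5332 z 0.1024 outer [ 0.596  -0.1343  0.0339  0.0023] inner [ 5.968e-01 -1.342e-01  2.870e-02  2.000e-04] bins 36
```

View pics/wr7.png

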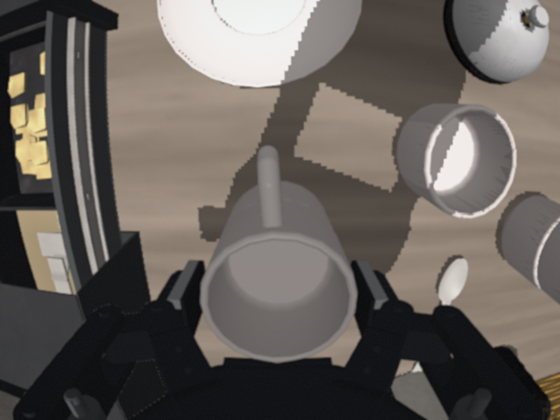

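The pads straddle the mug evenly (columns 200 and 358). The handle at (268,190) is clear of them, and the parked cup stands upright at (455,160).

```bash
python3 -m handwheel '[{"tx":0,"ty":0,"tz":0,"roll":0},{"tx":0,"ty":0,"tz":0,"roll":0},{"tx":0,"ty":0,"tz":0,"roll":0},{"tx":0,"ty":0,"tz":0,"roll":0},{"tx":0,"ty":0,"tz":0,"roll":0}]' 60 30 && python3 -m handwheel '[{"tx":0,"ty":0,"tz":-5,"roll":0},{"tx":0,"ty":0,"tz":-5,"roll":0},{"tx":0,"ty":0,"tz":-5,"roll":0},{"tx":0,"ty":0,"tz":-5,"roll":0},{"tx":0,"ty":0,"tz":-10,"roll":0},{"tx":0,"ty":0,"tz":-15,"roll":0},{"tx":0,"ty":0,"tz":0,"roll":0},{"tx":0,"ty":0,"tz":0,"roll":0}]'; python3 - <<'E'
from h import *
im,w=wrist("wr8"); ring(w,.597,-.134,.147,.033,.006); ring(w,.442,-.147,.015,.064); ring(w,.442,-.147,.009,.028,.003)
x,y,z=np.moveaxis(w,-1,0); q=w[(np.hypot(x-.442,y+.147)<.034)]; print("well z pct",np.nanpercentile(q[:,2],[5,25,50,75,95]).round(4))
go(.442,-.147,.113,90)
E
```

```text
t: 10.68
tool_pos: [0.5985, -0.1345, 0.0697]
tool_rot: [-0.002, 3.14, -0.001]
contact_force: [-0.1, 1.5, 6.7]
opening: 0.0667
grip_force: 33.7
t: 11.35
tool_pos: [0.5986, -0.1347, 0.115]
tool_rot: [-0.002, 3.139, -0.002]
contact_force: [0.2, 0.3, -2.6]
opening: 0.0664
grip_force: 33.9
n 6647 z 0.1472 outer [ 0.5955 -0.1349  0.0344  0.0026] inner [ 5.971e-01 -1.349e-01  2.870e-02  2.000e-04] bins 36
n 8696 z 0.0135 outer [ 0.4479 -0.147   0.0607  0.0041] inner [ 4.439e-01 -1.463e-01  2.970e-02  3.000e-04] bins 22
n 3849 z 0.0076 outer [ 0.4534 -0.1471  0.0288  0.0063] inner [ 0.4422 -0.1471  0.0027  0.0012] bins 36
well z pct [0.006  0.0069 0.0075 0.0083 0.0116]
at [ 0.5978 -0.1344  0.1137] az 90.07 shift [155.8 -12.4   0.6] roll 0.001 tilt 0.05 t 11.4
```

```bash
python3 -m handwheel '[{"tx":8,"ty":-0.6,"tz":0,"roll":0},{"tx":20,"ty":-1.5,"tz":0,"roll":0},{"tx":25,"ty":-1.8,"tz":0,"roll":0},{"tx":25,"ty":-1.8,"tz":0,"roll":0},{"tx":25,"ty":-1.8,"tz":0,"roll":0},{"tx":25,"ty":-1.8,"tz":0,"roll":0},{"tx":18,"ty":-1.4,"tz":0,"roll":0},{"tx":8,"ty":-0.6,"tz":10,"roll":0},{"tx":0,"ty":0,"tz":20,"roll":0},{"tx":0,"ty":0,"tz":15,"roll":0},{"tx":0,"ty":0,"tz":0,"roll":0},{"tx":0,"ty":0,"tz":0,"roll":0}]'; python3 - <<'E'
from h import *
im,w=wrist("wr9"); go(.443,-.1462,.028,90); ring(w,.443,-.146,.102,.033,.006)
x,y,z=np.moveaxis(w,-1,0)
for nm in ["top","side"]:
    im,d=optics.get_image(nm); cv2.imwrite(f"pics/{nm}2.png",im[:,:,::-1]); w=cloud(nm,d); x,y,z=np.moveaxis(w,-1,0)
    for zz,t in [(.102,.004),(.015,.004)]:
        q=w[(np.hypot(x-.443,y+.147)<(.07 if zz<.05 else .036))&(abs(z-zz)<t)]
        print(nm,zz,len(q),((q.min(0)+q.max(0))/2)[:2].round(4),(q.max(0)-q.min(0))[:2].round(4),circ(q[:,:2]) if zz>.05 else "")
c=cv2.imread("pics/side2.png")[190:310,190:350]; cv2.imwrite("pics/side2c.png",cv2.resize(c,None,fx=4,fy=4))
E
```

```text
t: 12.4
tool_pos: [0.4424, -0.1451, 0.0666]
tool_rot: [0.002, -3.138, -0.003]
contact_force: [0.5, 0.3, -1.1]
opening: 0.0668
grip_force: 34.3
at [ 0.4434 -0.1456  0.0679] az 90.07 shift [ 0.4 -0.6 39.9] roll 0.001 tilt 0.06 t 12.45
n 5323 z 0.0996 outer [ 0.4407 -0.1456  0.0337  0.002 ] inner [ 4.411e-01 -1.455e-01  2.880e-02  2.000e-04] bins 36Traceback (most recent call last):
  File "<stdin>", line 8, in <module>
    return umr_minimum(a, axis, None, out, keepdims, initial, where)
ValueError: zero-size array to reduction operation minimum which has no identity
```

View pics/wr9.png

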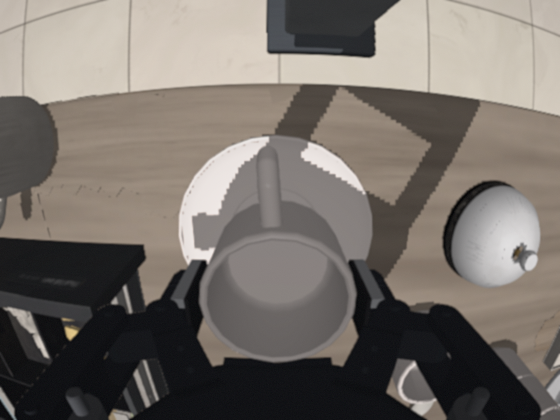

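```bash
cat >> h.py <<'E'
from scipy.optimize import least_squares
def edge(w,cx,cy,zlo,zhi,R,sel=lambda P:np.ones(len(P),bool),rr=.012):
    x,y,z=np.moveaxis(w,-1,0); q=w[(np.hypot(x-cx,y-cy)<R+rr)&(z>zlo)&(z<zhi)]; q=q[sel(q)]
    k=(np.degrees(np.arctan2(q[:,1]-cy,q[:,0]-cx))//6).astype(int); r=np.hypot(q[:,0]-cx,q[:,1]-cy)
    P=np.array([q[k==i][np.argmax(r[k==i])] for i in np.unique(k)])[:,:2]
    s=least_squares(lambda c:np.hypot(*(P-c).T)-R,[cx,cy],loss="soft_l1",f_scale=.0007)
    print("edge ctr",s.x.round(4),"rms",np.sqrt(np.mean(s.fun**2)).round(5),"n",len(P)); return s.x
E
python3 - <<'E'
from h import *
w=np.load("pics/wr9w.npy")
for lo in (.010,.012,.014): edge(w,.443,-.146,lo,.022,.064,lambda P:P[:,0]<.435)
w=np.load("pics/wr6w.npy")
for lo in (.010,.012): edge(w,.443,-.146,lo,.022,.064)
for nm in ["top","side"]:
    w=np.load(f"pics/{nm}w.npy"); print(nm); edge(w,.443,-.146,.011,.022,.064)
E
```

```text
edge ctr [ 0.444  -0.1465] rms 0.00023 n 28
edge ctr [ 0.444  -0.1465] rms 0.00023 n 28
edge ctr [ 0.444  -0.1465] rms 0.00023 n 28
edge ctr [ 0.4451 -0.1462] rms 0.01337 n 60
edge ctr [ 0.4451 -0.1462] rms 0.01382 n 60
top
edge ctr [ 0.4415 -0.1465] rms 0.00225 n 60
side
edge ctr [ 0.4428 -0.1489] rms 0.0042 n 59
```

The saucer edge is visible around (275,210) and fits a circle centred at (0.444, -0.1465). The mug rim is centred at (0.441, -0.1455), so I'll shift a little and lower it slowly.

```bash
python3 -m handwheel '[{"tx":-1.7,"ty":-0.8,"tz":5,"roll":0},{"tx":0,"ty":0,"tz":10,"roll":0},{"tx":0,"ty":0,"tz":8,"roll":0},{"tx":0,"ty":0,"tz":3,"roll":0},{"tx":0,"ty":0,"tz":0,"roll":0},{"tx":0,"ty":0,"tz":0,"roll":0}]' && python3 -m handwheel '[{"tx":0,"ty":0,"tz":1,"roll":0},{"tx":0,"ty":0,"tz":1,"roll":0},{"tx":0,"ty":0,"tz":1,"roll":0},{"tx":0,"ty":0,"tz":1,"roll":0},{"tx":0,"ty":0,"tz":0,"roll":0},{"tx":0,"ty":0,"tz":0,"roll":0}]'; python3 - <<'E'
from h import *
im,w=wrist("wr10"); o=ctrl.get_obs(); go(.443,-.1462,.028,90); ring(w,.443,-.146,.070,.033,.006)
edge(w,.443,-.146,.010,.022,.064,lambda P:P[:,0]<.435)
E
```

```text
t: 13.0
tool_pos: [0.445, -0.1464, 0.0417]
tool_rot: [0.002, -3.141, -0.001]
contact_force: [0.1, 0.1, -2.2]
opening: 0.0667
grip_force: 34.3
t: 13.5
tool_pos: [0.4453, -0.1466, 0.0383]
tool_rot: [-0.002, 3.142, -0.0]
contact_force: [-0.5, 0.5, -1.8]
opening: 0.0662
grip_force: 34.4
at [ 0.4453 -0.1466  0.0383] az 90.07 shift [ 2.3  0.4 10.3] roll 0.001 tilt 0.0 t 13.55
n 6878 z 0.0705 outer [ 0.4423 -0.147   0.0345  0.0026] inner [ 4.439e-01 -1.469e-01  2.880e-02  1.000e-04] bins 36
edge ctr [ 0.444  -0.1465] rms 0.00026 n 28
```

```bash
python3 -m handwheel '[{"tx":0,"ty":0,"tz":1,"roll":0},{"tx":0,"ty":0,"tz":1,"roll":0},{"tx":0,"ty":0,"tz":1,"roll":0},{"tx":0,"ty":0,"tz":1,"roll":0},{"tx":0,"ty":0,"tz":0,"roll":0}]' && python3 -m handwheel '[{"tx":0,"ty":0,"tz":1,"roll":0},{"tx":0,"ty":0,"tz":1,"roll":0},{"tx":0,"ty":0,"tz":0.5,"roll":0},{"tx":0,"ty":0,"tz":0,"roll":0},{"tx":0,"ty":0,"tz":0,"roll":0}]'; python3 - <<'E'
from h import *
im,w=wrist("wr11"); go(.443,-.1462,.028,90); ring(w,.443,-.146,.063,.033,.006)
edge(w,.443,-.146,.010,.022,.064,lambda P:P[:,0]<.435)
E
```

```text
t: 13.97
tool_pos: [0.4451, -0.1464, 0.034]
tool_rot: [0.002, -3.141, -0.0]
contact_force: [-0.3, -0.4, -1.2]
opening: 0.0663
grip_force: 34.3
t: 14.38
tool_pos: [0.4453, -0.1466, 0.0318]
tool_rot: [0.002, -3.142, -0.0]
contact_force: [0.3, 0.3, -2.2]
opening: 0.0662
grip_force: 34.3
at [ 0.4453 -0.1466  0.0318] az 90.07 shift [2.3 0.4 3.8] roll 0.001 tilt 0.0 t 14.43
n 6983 z 0.0638 outer [ 0.4422 -0.1469  0.0345  0.0027] inner [ 4.438e-01 -1.469e-01  2.870e-02  2.000e-04] bins 36
edge ctr [ 0.444  -0.1465] rms 0.00025 n 28
```

Underside at about 7.5 mm with no contact, so the base is inside the well ridge. 1.5 mm to go.

```bash
python3 -m handwheel '[{"tx":0,"ty":0,"tz":0.5,"roll":0},{"tx":0,"ty":0,"tz":0.5,"roll":0},{"tx":0,"ty":0,"tz":0.3,"roll":0},{"tx":0,"ty":0,"tz":0,"roll":0},{"tx":0,"ty":0,"tz":0,"roll":0}]' && python3 -m handwheel '[{"tx":0,"ty":0,"tz":0.3,"roll":0},{"tx":0,"ty":0,"tz":0.3,"roll":0},{"tx":0,"ty":0,"tz":0,"roll":0},{"tx":0,"ty":0,"tz":0,"roll":0}]'
```

```text
t: 14.85
tool_pos: [0.4453, -0.1466, 0.0305]
tool_rot: [0.002, -3.142, 0.0]
contact_force: [0.1, 0.4, -1.3]
opening: 0.0663
grip_force: 34.3
t: 15.18
tool_pos: [0.4453, -0.1465, 0.0299]
tool_rot: [0.002, -3.142, -0.0]
contact_force: [-0.2, 0.4, -1.5]
opening: 0.0664
grip_force: 34.3
```

```bash
python3 -m handwheel '[{"tx":0,"ty":0,"tz":0.3,"roll":0},{"tx":0,"ty":0,"tz":0.3,"roll":0},{"tx":0,"ty":0,"tz":0,"roll":0},{"tx":0,"ty":0,"tz":0,"roll":0}]' && python3 -m handwheel '[{"tx":0,"ty":0,"tz":0.3,"roll":0},{"tx":0,"ty":0,"tz":0,"roll":0},{"tx":0,"ty":0,"tz":0,"roll":0}]'; python3 -c "
from h import *
im,w=wrist('wr12'); ring(w,.443,-.146,.062,.033,.006)"
```

```text
t: 15.52
tool_pos: [0.4455, -0.1466, 0.0297]
tool_rot: [-0.002, 3.141, -0.0]
contact_force: [-1.2, 1.9, 3.6]
opening: 0.0668
grip_force: 34.7
t: 15.77
tool_pos: [0.4455, -0.1466, 0.0297]
tool_rot: [-0.002, 3.142, 0.0]
contact_force: [-2.9, 1.4, 6.1]
opening: 0.0663
grip_force: 34.9
n 6721 z 0.0621 outer [ 0.4424 -0.1469  0.0345  0.0027] inner [ 4.441e-01 -1.469e-01  2.870e-02  2.000e-04] bins 36
```

The rim is at 62.1 mm, so the base is seated on the 6 mm floor. I'll release and go up.

```bash
python3 -m handwheel '[{"tx":0,"ty":0,"tz":-0.4,"roll":0},{"tx":0,"ty":0,"tz":0,"roll":0},{"tx":0,"ty":0,"tz":0,"roll":0}]' 69 && python3 -m handwheel '[{"tx":0,"ty":0,"tz":0,"roll":0},{"tx":0,"ty":0,"tz":0,"roll":0},{"tx":0,"ty":0,"tz":0,"roll":0},{"tx":0,"ty":0,"tz":-10,"roll":0},{"tx":0,"ty":0,"tz":-20,"roll":0},{"tx":0,"ty":0,"tz":-30,"roll":0},{"tx":0,"ty":0,"tz":-30,"roll":0},{"tx":0,"ty":0,"tz":-15,"roll":0},{"tx":0,"ty":0,"tz":0,"roll":0},{"tx":0,"ty":0,"tz":0,"roll":0}]' 85; python3 - <<'E'
from h import *
im,w=wrist("wr13"); ring(w,.444,-.147,.062,.033); go(.5445,-.0248,.13,90)
E
```

```text
t: 16.07
tool_pos: [0.4454, -0.1467, 0.0293]
tool_rot: [-0.002, 3.141, -0.0]
contact_force: [-0.5, -0.8, 1.0]
opening: 0.0689
grip_force: 0.0
t: 16.9
tool_pos: [0.4461, -0.1469, 0.136]
tool_rot: [-0.002, 3.139, -0.002]
contact_force: [0.6, 1.1, -0.6]
opening: 0.0848
grip_force: 0.0
n 1495 z 0.0626 outer [ 0.4437 -0.1466  0.0328  0.0015] inner [ 4.447e-01 -1.465e-01  2.890e-02  2.000e-04] bins 36
at [ 0.4451 -0.1465  0.1343] az 90.07 shift [-99.5 121.6   4.3] roll 0.001 tilt 0.0 t 16.95
```

View pics/wr13.png

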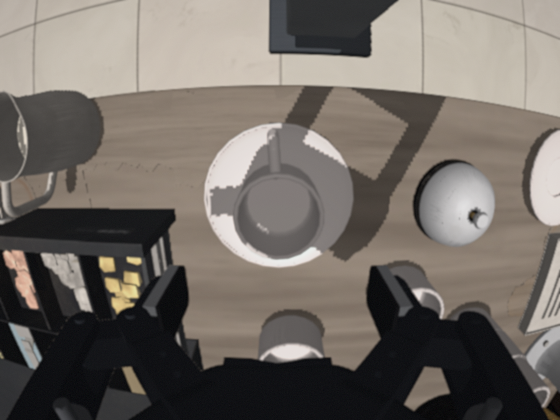

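The mug stands upright and centred in the large saucer at (279,215). Next I'll fetch the parked cup.

```bash
python3 -m handwheel '[{"tx":-7,"ty":8,"tz":0,"roll":0},{"tx":-20,"ty":25,"tz":0,"roll":0},{"tx":-22,"ty":27,"tz":0,"roll":0},{"tx":-22,"ty":27,"tz":0,"roll":0},{"tx":-20,"ty":25,"tz":0,"roll":0},{"tx":-8,"ty":10,"tz":0,"roll":0},{"tx":0,"ty":0,"tz":0,"roll":0},{"tx":0,"ty":0,"tz":0,"roll":0}]'; python3 - <<'E'
from h import *
im,w=wrist("wr14"); ring(w,.544,-.0248,.056,.033); ring(w,.597,-.134,.056,.033);go(.5445,-.0248,.021,90)
E
```

```text
t: 17.62
tool_pos: [0.5434, -0.0239, 0.1328]
tool_rot: [0.004, -3.138, -0.0]
contact_force: [0.3, 0.4, 0.2]
opening: 0.0847
grip_force: 0.0
n 1408 z 0.0567 outer [ 5.433e-01 -2.510e-02  3.240e-02  3.000e-04] inner [ 5.435e-01 -2.490e-02  2.900e-02  2.000e-04] bins 36
n 665 z 0.0562 outer [ 5.977e-01 -1.332e-01  3.270e-02  4.000e-04] inner [ 0.598  -0.133   0.0293  0.0006] bins 22
at [ 0.5431 -0.0245  0.1331] az 90.08 shift [ -1.7  -0.2 112.1] roll 0.001 tilt 0.16 t 17.67
```

```bash
python3 -m handwheel '[{"tx":-0.8,"ty":-0.4,"tz":15,"roll":0},{"tx":0,"ty":0,"tz":25,"roll":0},{"tx":0,"ty":0,"tz":28,"roll":0},{"tx":0,"ty":0,"tz":20,"roll":0},{"tx":0,"ty":0,"tz":12,"roll":0},{"tx":0,"ty":0,"tz":7,"roll":0},{"tx":0,"ty":0,"tz":4,"roll":0},{"tx":0,"ty":0,"tz":0,"roll":0}]' && python3 -m handwheel '[{"tx":0,"ty":0,"tz":0,"roll":0},{"tx":0,"ty":0,"tz":0,"roll":0},{"tx":0,"ty":0,"tz":0,"roll":0},{"tx":0,"ty":0,"tz":0,"roll":0},{"tx":0,"ty":0,"tz":0,"roll":0}]' 69 && python3 -m handwheel '[{"tx":0,"ty":0,"tz":0,"roll":0},{"tx":0,"ty":0,"tz":0,"roll":0},{"tx":0,"ty":0,"tz":0,"roll":0},{"tx":0,"ty":0,"tz":0,"roll":0},{"tx":0,"ty":0,"tz":0,"roll":0}]' 60 30 && python3 -m handwheel '[{"tx":0,"ty":0,"tz":-5,"roll":0},{"tx":0,"ty":0,"tz":-10,"roll":0},{"tx":0,"ty":0,"tz":-20,"roll":0},{"tx":0,"ty":0,"tz":-25,"roll":0},{"tx":0,"ty":0,"tz":-20,"roll":0},{"tx":0,"ty":0,"tz":-5,"roll":0},{"tx":0,"ty":0,"tz":0,"roll":0},{"tx":0,"ty":0,"tz":0,"roll":0}]'; python3 - <<'E'
from h import *
im,w=wrist("wr15"); ring(w,.544,-.0248,.141,.033,.006); ring(w,.597,-.134,.056,.033); go(.598,-.134,.106,90)
E
```

```text
t: 18.33
tool_pos: [0.5448, -0.0253, 0.0233]
tool_rot: [0.001, -3.141, 0.0]
contact_force: [0.1, 0.5, -0.1]
opening: 0.0851
grip_force: 0.0
t: 18.75
tool_pos: [0.5454, -0.0249, 0.024]
tool_rot: [-0.002, 3.14, -0.0]
contact_force: [-0.0, -0.3, -0.7]
opening: 0.0689
grip_force: 0.0
t: 19.17
tool_pos: [0.5456, -0.0249, 0.0244]
tool_rot: [-0.002, 3.14, -0.0]
contact_force: [-2.0, 0.8, 5.7]
opening: 0.0664
grip_force: 34.5
t: 19.83
tool_pos: [0.5444, -0.0247, 0.1077]
tool_rot: [0.002, -3.141, -0.0]
contact_force: [0.7, -0.2, -2.4]
opening: 0.0663
grip_force: 34.4
n 5752 z 0.1398 outer [ 0.5421 -0.025   0.0337  0.0019] inner [ 5.422e-01 -2.500e-02  2.880e-02  2.000e-04] bins 36
n 716 z 0.0562 outer [ 5.969e-01 -1.337e-01  3.210e-02  4.000e-04] inner [ 5.981e-01 -1.334e-01  2.920e-02  5.000e-04] bins 20
at [ 0.5437 -0.0246  0.1067] az 90.07 shift [ -54.1 -109.4    0.5] roll 0.001 tilt 0.16 t 19.88
```

```bash
python3 -m handwheel '[{"tx":-5,"ty":-10,"tz":-5,"roll":0},{"tx":-13,"ty":-25,"tz":-5,"roll":0},{"tx":-15,"ty":-30,"tz":0,"roll":0},{"tx":-13,"ty":-26,"tz":0,"roll":0},{"tx":-6,"ty":-12,"tz":0,"roll":0},{"tx":-3,"ty":-5.5,"tz":0,"roll":0},{"tx":0,"ty":0,"tz":0,"roll":0},{"tx":0,"ty":0,"tz":0,"roll":0}]'; python3 - <<'E'
from h import *
im,w=wrist("wr16"); ring(w,.597,-.134,.150,.033,.006)
for lo,hi in ((.053,.062),(.02,.05)):
    edge(w,.597,-.134,lo,hi,.033,lambda P:P[:,0]<.59,.006)
go(.598,-.134,.066,90)
x,y,z=np.moveaxis(w,-1,0); q=w[(np.hypot(x-.597,y+.134)<.036)&(z<.062)&(z>.04)]; print(len(q),q.min(0).round(4),q.max(0).round(4))
E
```

```text
t: 20.55
tool_pos: [0.5994, -0.1327, 0.1174]
tool_rot: [0.002, -3.14, -0.002]
contact_force: [0.4, 0.6, -2.3]
opening: 0.0659
grip_force: 34.5
n 5979 z 0.1494 outer [ 0.5973 -0.133   0.0337  0.0019] inner [ 5.972e-01 -1.330e-01  2.880e-02  2.000e-04] bins 36
edge ctr [ 0.5987 -0.134 ] rms 0.0002 n 26
edge ctr [ 0.5985 -0.1337] rms 0.00071 n 23
at [ 0.5993 -0.1323  0.1175] az 90.11 shift [ 1.2 -1.8 51.5] roll 0.002 tilt 0.12 t 20.6
938 [ 0.5656 -0.1659  0.0401] [ 0.5934 -0.1028  0.0591]
```

View pics/wr16.png

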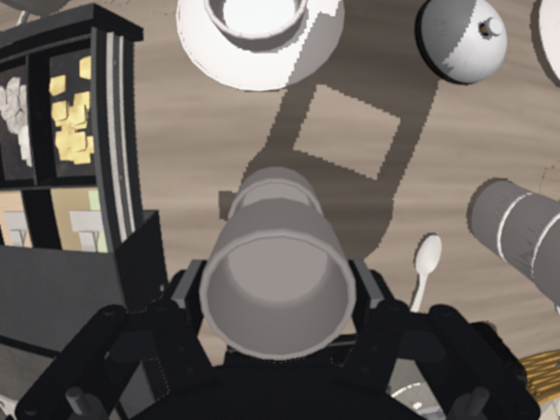

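The held cup is straight above the bottom cup, which shows at (275,185). I'll correct about 1 mm and lower to just above its rim.

```bash
python3 -m handwheel '[{"tx":-1.1,"ty":-0.9,"tz":5,"roll":0},{"tx":0,"ty":0,"tz":10,"roll":0},{"tx":0,"ty":0,"tz":10,"roll":0},{"tx":0,"ty":0,"tz":5,"roll":0},{"tx":0,"ty":0,"tz":3,"roll":0},{"tx":0,"ty":0,"tz":0,"roll":0},{"tx":0,"ty":0,"tz":0,"roll":0}]'; python3 - <<'E'
from h import *
im,w=wrist("wr17"); ring(w,.597,-.134,.117,.033,.006)
for lo,hi in ((.053,.061),(.02,.05)):
    edge(w,.597,-.134,lo,hi,.033,lambda P:P[:,0]<.59,.006)
E
```

```text
t: 21.18
tool_pos: [0.601, -0.1341, 0.0851]
tool_rot: [0.002, -3.141, -0.0]
contact_force: [-0.8, 0.1, -1.8]
opening: 0.0661
grip_force: 34.5
n 6161 z 0.1169 outer [ 0.5987 -0.1343  0.0341  0.0025] inner [ 5.988e-01 -1.343e-01  2.870e-02  2.000e-04] bins 36
edge ctr [ 0.5981 -0.1341] rms 0.00022 n 26
edge ctr [ 0.5983 -0.1341] rms 0.00018 n 22
```

```bash
python3 -m handwheel '[{"tx":0.4,"ty":0,"tz":1,"roll":0},{"tx":0,"ty":0,"tz":1.5,"roll":0},{"tx":0,"ty":0,"tz":1.5,"roll":0},{"tx":0,"ty":0,"tz":1,"roll":0},{"tx":0,"ty":0,"tz":1,"roll":0},{"tx":0,"ty":0,"tz":1,"roll":0},{"tx":0,"ty":0,"tz":0,"roll":0}]' && python3 -m handwheel '[{"tx":0,"ty":0,"tz":1,"roll":0},{"tx":0,"ty":0,"tz":1,"roll":0},{"tx":0,"ty":0,"tz":1,"roll":0},{"tx":0,"ty":0,"tz":1,"roll":0},{"tx":0,"ty":0,"tz":0,"roll":0},{"tx":0,"ty":0,"tz":0,"roll":0}]'; python3 -c "
from h import *
im,w=wrist('wr18'); ring(w,.598,-.134,.105,.033,.006)"
```

```text
t: 21.82
tool_pos: [0.6006, -0.1341, 0.0781]
tool_rot: [0.002, -3.141, -0.0]
contact_force: [-1.1, -0.1, -2.5]
opening: 0.0667
grip_force: 34.5
t: 22.32
tool_pos: [0.6007, -0.1342, 0.0743]
tool_rot: [0.002, -3.141, -0.0]
contact_force: [-0.2, -0.4, -2.2]
opening: 0.066
grip_force: 34.5
n 6480 z 0.1059 outer [ 0.5985 -0.1343  0.0337  0.0019] inner [ 5.985e-01 -1.344e-01  2.870e-02  2.000e-04] bins 36
```

No contact with the base already about 6 mm down inside the mouth. About 3.7 mm to go.

```bash
python3 -m handwheel '[{"tx":0,"ty":0,"tz":1,"roll":0},{"tx":0,"ty":0,"tz":1,"roll":0},{"tx":0,"ty":0,"tz":0.7,"roll":0},{"tx":0,"ty":0,"tz":0.3,"roll":0},{"tx":0,"ty":0,"tz":0,"roll":0},{"tx":0,"ty":0,"tz":0,"roll":0}]' && python3 -m handwheel '[{"tx":0,"ty":0,"tz":0.3,"roll":0},{"tx":0,"ty":0,"tz":0.3,"roll":0},{"tx":0,"ty":0,"tz":0,"roll":0},{"tx":0,"ty":0,"tz":0,"roll":0}]'; python3 -c "
from h import *
im,w=wrist('wr19'); ring(w,.598,-.134,.102,.033,.006)"
```

```text
t: 22.87
tool_pos: [0.6008, -0.1342, 0.0714]
tool_rot: [0.002, -3.142, -0.0]
contact_force: [-0.4, 0.5, -1.6]
opening: 0.066
grip_force: 34.5
t: 23.2
tool_pos: [0.6008, -0.1342, 0.0708]
tool_rot: [-0.002, 3.142, 0.0]
contact_force: [0.5, -0.3, -2.5]
opening: 0.0665
grip_force: 34.5
n 6356 z 0.1025 outer [ 0.5986 -0.1344  0.0337  0.0019] inner [ 5.985e-01 -1.344e-01  2.880e-02  2.000e-04] bins 36
```

```bash
python3 -m handwheel '[{"tx":0,"ty":0,"tz":0.3,"roll":0},{"tx":0,"ty":0,"tz":0.2,"roll":0},{"tx":0,"ty":0,"tz":0,"roll":0},{"tx":0,"ty":0,"tz":0,"roll":0}]' && python3 -m handwheel '[{"tx":0,"ty":0,"tz":0.3,"roll":0},{"tx":0,"ty":0,"tz":0,"roll":0},{"tx":0,"ty":0,"tz":0,"roll":0}]'
```

```text
t: 23.58
tool_pos: [0.6008, -0.1342, 0.0704]
tool_rot: [-0.002, 3.142, -0.0]
contact_force: [-0.6, 0.2, -0.6]
opening: 0.0659
grip_force: 34.6
t: 23.83
tool_pos: [0.601, -0.1342, 0.0704]
tool_rot: [-0.002, 3.141, -0.0]
contact_force: [-0.4, 0.8, 1.4]
opening: 0.066
grip_force: 34.7
```

```bash
python3 -m handwheel '[{"tx":0,"ty":0,"tz":0.2,"roll":0},{"tx":0,"ty":0,"tz":0,"roll":0},{"tx":0,"ty":0,"tz":0,"roll":0}]' && python3 -m handwheel '[{"tx":0,"ty":0,"tz":-0.2,"roll":0},{"tx":0,"ty":0,"tz":0,"roll":0},{"tx":0,"ty":0,"tz":0,"roll":0}]' 69 && python3 -m handwheel '[{"tx":0,"ty":0,"tz":0,"roll":0},{"tx":0,"ty":0,"tz":0,"roll":0},{"tx":0,"ty":0,"tz":0,"roll":0},{"tx":0,"ty":0,"tz":-10,"roll":0},{"tx":0,"ty":0,"tz":-20,"roll":0},{"tx":0,"ty":0,"tz":-30,"roll":0},{"tx":0,"ty":0,"tz":-35,"roll":0},{"tx":0,"ty":0,"tz":-35,"roll":0},{"tx":0,"ty":0,"tz":-20,"roll":0},{"tx":0,"ty":0,"tz":0,"roll":0},{"tx":0,"ty":0,"tz":0,"roll":0}]' 85; python3 - <<'E'
from h import *
im,w=wrist("wr20"); ring(w,.598,-.134,.102,.033); x,y,z=np.moveaxis(w,-1,0)
for nm,cx,cy,h in [("R",.598,-.134,.102),("mug",.444,-.1465,.062)]:
    q=w[(np.hypot(x-cx,y-cy)<.036)&(abs(z-h)<.003)]; A=np.c_[q[:,:2]-[cx,cy],np.ones(len(q))]
    print(nm,"rim slope/height",np.linalg.lstsq(A,q[:,2],rcond=None)[0].round(4),len(q))
im,d=optics.get_image("side"); cv2.imwrite("pics/side3.png",cv2.resize(im[120:300,160:400,::-1],None,fx=3,fy=3))
w=cloud("side",d); w0=np.load("pics/sidew.npy")
for nm,cx,cy in [("L",.605,.077),("bell",.447,.02),("small",.415,.17),("jug",.39,-.35)]:
    for ww in (w0,w):
        x,y,z=np.moveaxis(ww,-1,0); q=ww[(np.hypot(x-cx,y-cy)<.07)&(z>.012)]; print(nm,q.mean(0).round(4),len(q))
E
```

```text
t: 24.08
tool_pos: [0.6011, -0.1343, 0.0704]
tool_rot: [-0.002, 3.141, -0.0]
contact_force: [-0.7, 0.6, 4.6]
opening: 0.066
grip_force: 35.0
t: 24.33
tool_pos: [0.6008, -0.1342, 0.0697]
tool_rot: [-0.002, 3.142, -0.0]
contact_force: [0.1, 0.5, 0.6]
opening: 0.0692
grip_force: 0.0
t: 25.25
tool_pos: [0.6018, -0.1345, 0.223]
tool_rot: [-0.002, 3.137, -0.003]
contact_force: [0.1, 0.6, -0.7]
opening: 0.0849
grip_force: 0.0
n 1018 z 0.1026 outer [ 5.992e-01 -1.342e-01  3.240e-02  3.000e-04] inner [ 5.992e-01 -1.341e-01  2.900e-02  2.000e-04] bins 36
R rim slope/height [-0.0039  0.0013  0.1025] 966
mug rim slope/height [ 0.0053 -0.0013  0.0624] 685
L [0.5971 0.0623 0.0914] 1037
L [0.5969 0.0622 0.0915] 1034
bell [0.4419 0.0043 0.0334] 496
bell [0.4419 0.0043 0.0334] 498
small [0.4163 0.1731 0.0143] 284
small [0.4164 0.1739 0.0143] 268
jug [ 0.3899 -0.3583  0.0623] 2065
jug [ 0.3896 -0.3583  0.062 ] 2061
```

View pics/side3.png

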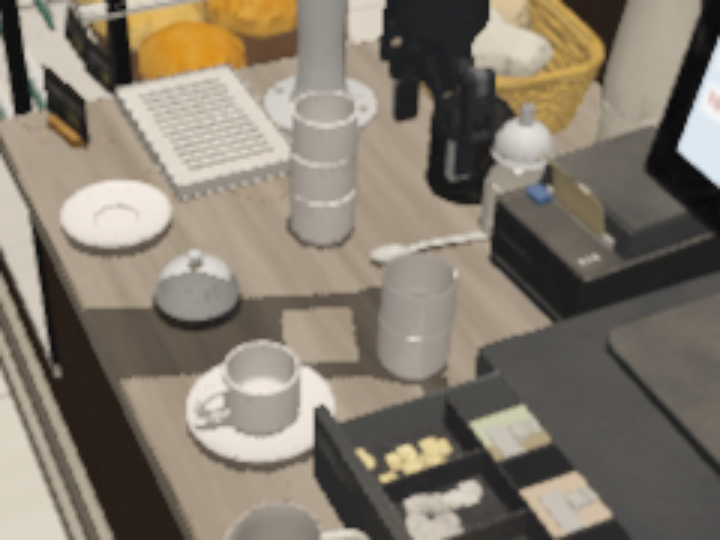

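The mug sits level in the large saucer at (260,390), and the two-cup stack stands square at (415,315). The left stack and the bystanders haven't moved, and the gripper is clear, so I'm handing in.

```bash
python3 -c "
from station import ctrl
print(ctrl.finish_job())"
```

```text
the job is handed in; nothing more can be done
None
```

The job is handed in after about 25 s: the mug sits level in the well of the large saucer, its top cup is back squarely on the bottom cup of the right stack, and camera checks showed the left stack, bell, small saucer and jug unmoved.

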